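# Fetch the hardwood strip from behind the glue and jars

### The arm

A 6-joint arm with a two-finger parallel gripper is mounted at the origin on a cart in front of the work surface, level with it; the furniture and walls round the work are solid. World frame = base frame: x ahead of the robot, y to its left, z up, the work surface at z = 0. Lengths are in m, angles in rad, forces in N, time in s.
With the tool pointing down it reaches from about 0.35 to 0.925 m from the base axis. Payload 6.4 kg.
Tool frame: the origin (TCP) lies at the very end of the fingers, on their centre line; the grasp point (between the pads) lies 19 mm behind it; z points along the fingers, y is the line along which they close (so a half turn about z gives the same grasp; the last joint's range is limited). The gripper opens to 94 mm and grips with 3 to 60 N. Pads are 16 mm wide; open, the fingers measure 119 mm over their backs; the gripper's body (75 mm by 177 mm) begins 78 mm behind the grasp point.
Start: joints at [-1.362, 0.245, 1.558, -0, 1.339, -0.174], TCP at [0.243, -0.603, 0.205] pointing down, gripper open.
Joint ranges: [-3.13, 3.13], [-1.02, 2.26], [0.13, 2.54], [-0.95, 4.09], [0.21, 2.88], [-2.74, 2.74]. Speed limits (rad/s): [2.57, 2.57, 3.14, 3.14, 3.14, 3.14].

### API

Orientations are given as a rotation vector (axis times angle).
In Python, from cell import sensors, viewer, workorder, spotter gives the robot as it stands. The module is installed in compiled form; this text tells all that it offers.
- The arm moves only by the tool move_arm, never from a script. Its argument "rows" is a list that holds one entry, the list of rows, each a list of 7 numbers: the closure, from 0 (fully open) to 1 (shut), then the shift along the world's x, y, z in cm, then the turn, a rotation vector about the world's x, y, z in rad. In form: [[[jaw, x, y, z, rx, ry, rz], ...]]. A call has 1 to 10 rows; each row shifts and turns the commanded pose from where the row before left it; what a row does not reach is not made up. A row lasts 1/12 s, in which the tool goes at most 41.7 mm and 7.16 degrees, less where a joint would pass 70% of its speed; a pose out of reach is approached as far as the arm can. A call is refused whole if a number of a shift passes 4.17 or a number of a turn 0.125, either way. A call with a gripper value outside its range is refused whole. The fingers move at their own pace and stop on an object; "grip_force" is the grip in N (left out, the last holds). Time passes only in rows, so rows that do not move let the fingers close. It gives the time, the measured TCP pose, the force, the opening and the grip force at its end, in the units of the state.
- sensors.sense(): the state, without advancing time (a new reading comes with each control period).
- viewer.capture(name): name is "scene" or "top" or "wrist"; returns the picture (480x640x3 uint8, blue, green, red); there is no depth.
- viewer.calibration(name): a dict with "intrinsics" (3x3 intrinsics, pixels), "eye" and "attitude" of the camera in the world. Camera axes: x right, y down, z forward; pixel columns grow to the right and rows downward; lengths in m; the calibration is good to about 2 mm. A picture is of the moment at which its call begins: read the wrist's pose just before it. calibration takes no time and is no camera call; for the wrist camera it gives the pose at the moment of the call.
- workorder.job_done(): hands the job in; it is judged then, once.
Trained networks look in the newest picture that a camera, given by its name, has taken for a name from the list of things; names that differ only in an ending like _2 or _b are one class to them, and where a whole thing is asked for, a point or a joint stands for the part that bears it (a point fixed in the world has none). Each returns a list of dicts, best first, with "confidence" (0 to 1); they miss things now and then, are a little off and sometimes report something else, mostly with a low value. They report only what shows in the picture. A call takes as long as a camera call.
- spotter.recognise(name, camera): "pixel" ([column, row] in pixels, amid what is visible of it).
- spotter.outline_of(name, camera): "mask" (480x640 bool, what is visible of it) and "pixel" ([column, row] in pixels, amid what is visible of it).
- spotter.tip_of(name, camera): "pixel" ([column, row] in pixels: a listed point, or the origin of a listed thing).
The state is a dict: "time_s": time; "joints": joint angles; "joint_velocities": joint speeds; "effort": joint torques, N m; "position": TCP position; "ee_rot": TCP orientation; "wrist_force": force on the tool from outside, world axes, zero at the start; "torque": the same for the moment, N m; "width": finger opening in m; "grip_force": force on a finger pad.
Only numpy, scipy, OpenCV 4.12 (cv2) and the standard library are available. Lean on these libraries where they do the work, as an engineer would, in place of code of your own. Each camera call takes 0.05 s, during which the arm holds its last target. There are 200 camera calls.

### The job

A dark hardwood strip lies at the back of the glue caddy, behind the glue bottle, the amber jar and the dark tin. Stand all three containers on the side board to clear the way, then lay the strip flat in the dowel cradle, between its dowels and its end stops, and only then stand each container back on the cork pad it came from. Keep the containers upright, and leave the wax tin and the short off-cut where they are.

Things in the scene. Friction and masses are not known exactly. Their poses are not given: they have to be found in the camera images.
- caddy: Wooden caddy, fixed inside the 66 mm high picture frame. Origin on the bench; x to its back, y along it. Floor top 10 mm up, x -65..85 mm; back board 40 mm high, inner face x = 75; side cheeks 22 mm high, inner faces y = +-135; front open. Three flush cork pads, 66 mm across, at x = -25, y = -82, 0, 82: a container on each (3 mm off at most), which on which varies. Strip behind, x about 28.
- side_board: Flat plywood board, fixed on the bench, 130 x 290 mm (x, y), for parking things; top 12 mm above the bench (12.5 mm on the pale 18 mm end strips). Origin at its centre on the bench; long axis y. A wax tin stands on its +y end, about 100 mm from the centre. It lies in front at the left or right, the cradle on the other side.
- cradle: Wooden cradle, fixed on the bench. Origin at its centre on the bench, long axis y. Base 90 x 232 mm (x, y), top 10 mm up. Four dowels 10 mm thick, 22 mm above the base, at x = +-28, y = +-70 mm (46 mm clear across x); end stops 12 mm above the base, inner faces y = +-102. The strip is to lie flat on the base along y, within these.
- glue_bottle: Cream round glue bottle with ribbed cap, 46 mm across, 101 mm tall, straight-sided up to about 55 mm; 0.2 to 0.45 kg. Origin at the centre of its underside, z up.
- amber_jar: Round amber jar with black cap, 46 mm across, 59 mm tall, grip it below 40 mm; 0.14 to 0.28 kg. Origin at the centre of its underside, z up.
- dark_tin: Plain round black tin, 54 mm across, 50 mm tall; 0.14 to 0.28 kg. Origin at the centre of its underside, z up.
- strip: Straight dark hardwood strip 28 x 180 x 28 mm (x, y, z), about 0.1 kg. Origin at the centre of its underside, y along its length.
- wax_tin: Flat round wax tin, green lid, 72 mm across, 27 mm tall, standing on the side board; to be left alone (not shifted by 15 mm or more). Origin at the centre of its underside.
- offcut: Short light-brown off-cut 30 x 120 x 20 mm lying on the bench between side board and cradle; not the strip; to be left alone (not shifted by 15 mm or more). Origin at the centre of its underside, y along its length.

How it is judged:
On the way, in this order (a step that is already met when the one before it is completed fails the run):
1. glue bottle, amber jar and dark tin all stand upright on the side board, released (x of glue_bottle in the frame of side_board between -0.067 and 0.067 m and y of glue_bottle in the frame of side_board between -0.147 and 0.147 m and z of glue_bottle in the frame of side_board between 0.008 and 0.017 m and angle between each of glue_bottle, amber_jar, dark_tin's own z axis and vertical below 0.1 rad and contact force between the fingers and glue_bottle below 0.2 N and linear speed of each of glue_bottle, amber_jar, dark_tin below 0.02 m/s and x of amber_jar in the frame of side_board between -0.067 and 0.067 m and y of amber_jar in the frame of side_board between -0.147 and 0.147 m and z of amber_jar in the frame of side_board between 0.008 and 0.017 m and contact force between the fingers and amber_jar below 0.2 N and x of dark_tin in the frame of side_board between -0.067 and 0.067 m and y of dark_tin in the frame of side_board between -0.147 and 0.147 m and z of dark_tin in the frame of side_board between 0.008 and 0.017 m and contact force between the fingers and dark_tin below 0.2 N), for 0.2 s.
2. the strip lies flat in the cradle, released, with the three containers still on the side board (x of strip in the frame of cradle between -0.012 and 0.012 m and y of strip in the frame of cradle between -0.016 and 0.016 m and z of strip in the frame of cradle between 0.007 and 0.014 m and angle between the y axis of strip and the y axis of cradle, either way round below 0.16 rad and angle between strip's own z axis and vertical below 0.08 rad and contact force between the fingers and strip below 0.2 N and linear speed of strip below 0.02 m/s and x of glue_bottle in the frame of side_board between -0.067 and 0.067 m and y of glue_bottle in the frame of side_board between -0.147 and 0.147 m and z of glue_bottle in the frame of side_board between 0.008 and 0.017 m and angle between each of glue_bottle, amber_jar, dark_tin's own z axis and vertical below 0.1 rad and x of amber_jar in the frame of side_board between -0.067 and 0.067 m and y of amber_jar in the frame of side_board between -0.147 and 0.147 m and z of amber_jar in the frame of side_board between 0.008 and 0.017 m and x of dark_tin in the frame of side_board between -0.067 and 0.067 m and y of dark_tin in the frame of side_board between -0.147 and 0.147 m and z of dark_tin in the frame of side_board between 0.008 and 0.017 m), for 0.2 s.
At the end, for the whole second after the job is handed in: The strip lies flat on the cradle's base between the dowels and end stops (within 12 mm across, 16 mm along, 9 degrees); the glue bottle, amber jar and dark tin each stand upright within 15 mm of where they stood at the start; all released and at rest (x of strip in the frame of cradle between -0.012 and 0.012 m and y of strip in the frame of cradle between -0.016 and 0.016 m and z of strip in the frame of cradle between 0.007 and 0.014 m and angle between the y axis of strip and the y axis of cradle, either way round below 0.16 rad and angle between strip's own z axis and vertical below 0.08 rad and contact force between the fingers and strip below 0.2 N and linear speed of each of strip, glue_bottle, amber_jar, dark_tin below 0.02 m/s and distance of each of glue_bottle, amber_jar, dark_tin from where it was at the start of the episode below 0.015 m and angle between each of glue_bottle, amber_jar, dark_tin's own z axis and vertical below 0.1 rad and contact force between the fingers and glue_bottle below 0.2 N and contact force between the fingers and amber_jar below 0.2 N and contact force between the fingers and dark_tin below 0.2 N); the robot touches nothing.
It fails at once if the wax tin is shifted by 15 mm (distance of wax_tin from where it was at the start of the episode above 0.015 m).
It fails at once if the short off-cut is shifted by 15 mm (distance of offcut from where it was at the start of the episode above 0.015 m).
It fails at once if a container is tipped over (angle between any of glue_bottle, amber_jar, dark_tin's own z axis and vertical above 0.6 rad).
It also fails if it takes over 144 s, if anything falls off the work surface, if the arm or the gripper's body presses on something with over 40 N, if the wrist force passes 120 N, or if a joint passes its speed limit or range.

## Working session

There is one attempt and no reset: what is moved stays moved. The work goes in short steps, Python scripts to look and compute and a tool call to move; the robot and the scene stay as the last step left them, time stands still between calls to the robot, and variables do not carry over. Pictures are saved under pics/ and viewed, at most 14 in all, crops included, and the job is handed in when it is done.

Besides the shell and the picture viewer there is one more tool, called after "Call:" by a JSON object that holds its "api" and its "payload". move_arm: Moves the arm, as the interface text tells. Its arguments: {"type":"object","properties":{"rows":{"type":"array","items":{"type":"array","items":{"type":"array","items":{"type":"number"}}}},"grip_force":{"type":"number"}},"required":["rows"]}

```bash
mkdir -p pics; cat > h.py <<'E'
import numpy as np, cv2
from cell import sensors, viewer, workorder, spotter
from scipy.spatial.transform import Rotation as R
def cal(c):
    k=viewer.calibration(c); A=np.array(k["attitude"],float)
    if A.shape!=(3,3): A=R.from_rotvec(A).as_matrix() if A.size==3 else R.from_quat(A).as_matrix()
    return np.array(k["intrinsics"]),np.array(k["eye"]),A
def ray(c,px,z,C=None):
    K,e,A=C or cal(c); d=A@np.linalg.solve(K,[px[0],px[1],1]); return e+d*(z-e[2])/d[2]
def proj(c,p,C=None):
    K,e,A=C or cal(c); q=K@(A.T@(np.array(p)-e)); return q[:2]/q[2]
E
python3 - <<'E'
from h import *
print(viewer.calibration("top")); print(sensors.sense())
for c in("top","scene"):
    cv2.imwrite(f"pics/{c}0.png",viewer.capture(c))
    for n in "caddy side_board cradle glue_bottle amber_jar dark_tin strip wax_tin offcut".split():
        for f in("tip_of",):
            r=getattr(spotter,f)(n,c)
            print(c,n,[(np.round(x["pixel"],1).tolist(),round(x["confidence"],2),ray(c,x["pixel"],0).round(3).tolist()) for x in r[:2]])
E
```

```text
{'intrinsics': array([[594.36911824,   0.        , 318.50614495],
       [  0.        , 594.36911824, 238.47783908],
       [  0.        ,   0.        ,   1.        ]]), 'eye': array([0.39434054, 0.05365718, 1.18564815]), 'attitude': array([-2.17939911,  2.14387692, -0.14856744])}
{'time_s': 0.0, 'joints': array([-1.36208113e+00,  2.45787623e-01,  1.55901460e+00, -2.28524703e-05,
        1.33867264e+00, -1.74129032e-01]), 'joint_velocities': array([-2.67838489e-04,  4.10767759e-04,  1.39962332e-03,  3.01864648e-05,
        1.08773470e-03,  3.45495264e-04]), 'effort': array([ 2.08306490e-03, -4.15832627e+01, -3.14600980e+01,  6.85622147e-02,
        3.31847649e-02, -1.35617256e-04]), 'position': array([ 0.24267038, -0.60235646,  0.20436196]), 'ee_rot': array([-3.08236165e+00, -5.97354585e-01,  8.59948595e-05]), 'wrist_force': array([-0.66915759,  0.16944764, -0.10992581]), 'torque': array([ 0.03449275, -0.01026341, -0.00794366]), 'grip_force': 0.0, 'width': 0.09400412518576312}
top caddy [([275.2, 187.9], 0.7, [0.646, 0.131, 0.0]), ([280.4, 171.9], 0.64, [0.68, 0.121, 0.0])]
top side_
[... 480 characters left out ...]
8, 0.0])]
top offcut [([331.8, 299.6], 0.81, [0.423, 0.013, 0.0]), ([229.6, 301.0], 0.46, [0.417, 0.215, 0.0])]
scene caddy [([274.1, 265.1], 0.89, [0.664, 0.117, 0.0])]
scene side_board [([433.8, 242.2], 0.77, [0.421, -0.244, -0.0])]
scene cradle [([331.9, 315.9], 0.63, [0.418, 0.219, 0.0])]
scene glue_bottle [([302.9, 251.1], 0.7, [0.658, 0.013, 0.0]), ([263.1, 279.5], 0.65, [0.636, 0.188, 0.0])]
scene amber_jar [([305.2, 253.3], 0.91, [0.645, 0.019, -0.0])]
scene dark_tin [([282.1, 268.8], 0.8, [0.636, 0.12, 0.0])]
scene strip [([268.9, 260.4], 0.61, [0.69, 0.106, 0.0])]
scene wax_tin [([418.7, 255.3], 0.81, [0.414, -0.148, 0.0])]
scene offcut [([386.6, 280.4], 0.93, [0.409, 0.016, 0.0])]
```

View pics/top0.png

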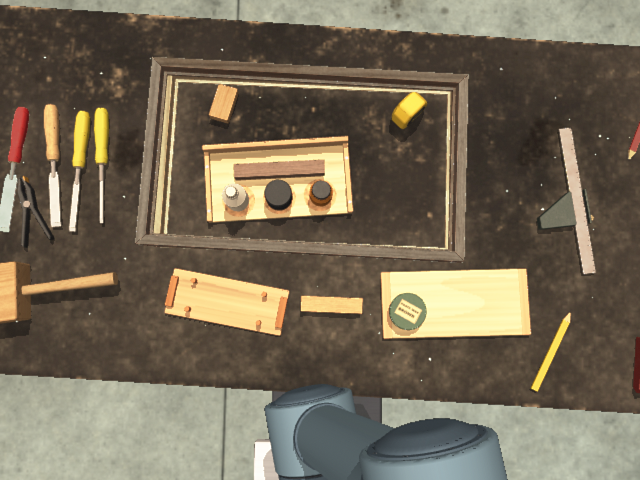

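View pics/scene0.png

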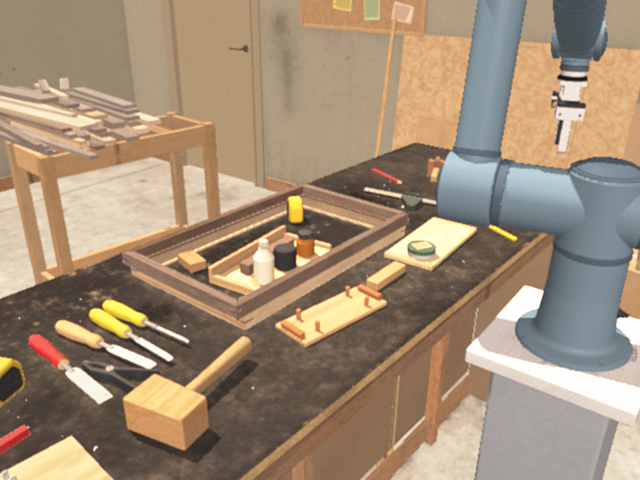

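The top view shows the bottle (235,195), tin (278,194) and jar (320,193) with the strip behind (234–324,169), the cradle at (227,301), and the board at (455,304) with the wax tin at its left end. The scene view agrees with this.

```bash
python3 - <<'E'
from h import *
C=cal("top")
def fit(n,px,loc,z):
    W=np.array([ray("top",p,z,C)[:2] for p in px]);L=np.array(loc)
    a=W-W.mean(0);b=L-L.mean(0)
    U,S,V=np.linalg.svd(b.T@a);Q=(U@V).T
    o=W.mean(0)-Q@L.mean(0);res=W-(L@Q.T+o)
    print(n,o.round(4),"yaw",np.arctan2(Q[1,0],Q[0,0]).round(3),"res",(1000*np.abs(res)).max().round(1));return o,Q
im=viewer.capture("top")
g=cv2.cvtColor(im,cv2.COLOR_BGR2GRAY)
def ref(px): return cv2.cornerSubPix(g,np.array(px,np.float32).reshape(-1,1,2),(4,4),(-1,-1),(3,30,.01)).reshape(-1,2)
# order: +x+y(left-back), +x-y, -x-y, -x+y
def rect(a,b):return [(a,b),(a,-b),(-a,-b),(-a,b)]
for f in(lambda p:p,ref):
    fit("board",f([(381,272),(526,269),(530,334),(384,339)]),rect(.065,.145),.012)
    fit("cradle",f([(174,269),(289,290),(281,334),(165,312)]),rect(.045,.116),.010)
    fit("strip",f([(234,163),(324,160),(324,176),(234,179)]),rect(.014,.09),.038)
for n,z in(("glue_bottle",.111),("amber_jar",.069),("dark_tin",.06),("strip",.038),("wax_tin",.039),("side_board",.012),("cradle",.01),("offcut",.02)):
    r=spotter.outline_of(n,"top")
    for x in r[:1]:
        m=x["mask"].astype(np.uint8);c=max(cv2.findContours(m,0,1)[0],key=cv2.contourArea)
        mr=cv2.minAreaRect(c)
        pts=cv2.boxPoints(mr);w=np.array([ray("top",p,z,C)[:2] for p in pts]).round(3).tolist()
        print(n,round(x["confidence"],2),"ctr",ray("top",mr[0],z,C).round(4)[:2],w)
    t=spotter.tip_of(n,"top")
    if t: print("   tip",ray("top",t[0]["pixel"],.01,C).round(4)[:2],round(t[0]["confidence"],2))
cv2.imwrite("pics/z.png",cv2.resize(im[125:350,155:540],None,fx=2,fy=2,interpolation=cv2.INTER_CUBIC))
print(R.from_rotvec(sensors.sense()["ee_rot"]).as_matrix().round(3),sensors.sense()["time_s"])
E
```

```text
board [ 0.419  -0.2301] yaw 0.043 res 1.8
cradle [0.4161 0.2187] yaw -0.166 res 2.2
strip [0.6755 0.1217] yaw 0.052 res 2.2
board [ 0.4198 -0.2297] yaw 0.042 res 0.8
cradle [0.416  0.2197] yaw -0.175 res 1.1
strip [0.6782 0.12  ] yaw 0.051 res 5.3
glue_bottle 0.95 ctr [0.6048 0.1974] [[0.614, 0.23], [0.639, 0.195], [0.595, 0.165], [0.571, 0.199]]
   tip [0.6147 0.209 ] 0.96
amber_jar 0.59 ctr [0.6234 0.0386] [[0.622, 0.072], [0.658, 0.038], [0.625, 0.005], [0.589, 0.039]]
   tip [ 0.402  -0.1332] 0.53
dark_tin 0.74 ctr [0.6207 0.1206] [[0.634, 0.158], [0.659, 0.111], [0.607, 0.084], [0.582, 0.131]]
   tip [0.6273 0.1223] 0.74
strip 0.55 ctr [0.6764 0.1225] [[0.688, 0.214], [0.701, 0.034], [0.665, 0.031], [0.652, 0.211]]
   tip [0.6851 0.1213] 0.88
wax_tin 0.68 ctr [ 0.4022 -0.1322] [[0.436, -0.098], [0.437, -0.167], [0.369, -0.167], [0.368, -0.098]]
side_board 0.56 ctr [ 0.4187 -0.2298] [[0.479, -0.082], [0.492, -0.376], [0.359, -0.376], [0.347, -0.086]]
   tip [ 0.417  -0.2271] 0.63
cradle 0.59 ctr [0.416  0.2209] [[0.391, 0.344], [0.482, 0.331], [0.441, 0.097], [0.351, 0.112]]
   tip [0.415  0.2142] 0.72
offcut 0.58 ctr [0.4131 0.0144] [[0.4, 0.074], [0.43, 0.074], [0.427, -0.046], [0.397, -0.045]]
   tip [0.4194 0.0135] 0.69
[[ 0.928  0.374 -0.   ]
 [ 0.374 -0.928  0.   ]
 [ 0.    -0.    -1.   ]] 1.85
```

View pics/z.png

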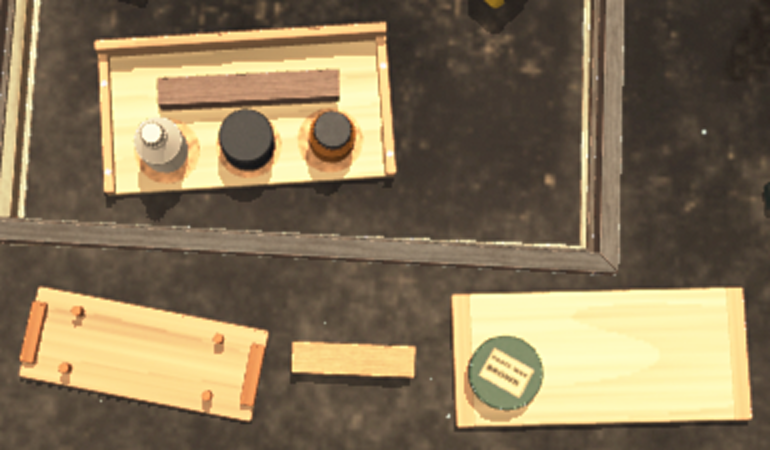

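The zoomed view confirms this: bottle cap (153,133), tin (246,138), jar cap (333,129). Next I move over the caddy.

Call:
{"api": "move_arm", "payload": {"rows": [[[0.25,1.7,3.65,0.3,0,0,-0.015],[0.25,1.7,3.65,0.3,0,0,-0.015],[0.25,1.7,3.65,0.3,0,0,-0.015],[0.25,1.7,3.65,0.3,0,0,-0.015],[0.25,1.7,3.65,0.3,0,0,-0.015],[0.25,1.7,3.65,0.3,0,0,-0.015],[0.25,1.7,3.65,0.3,0,0,-0.015],[0.25,1.7,3.65,0.3,0,0,-0.015],[0.25,1.7,3.65,0.3,0,0,-0.015],[0.25,1.7,3.65,0.3,0,0,-0.015]]]}}

```text
time_s: 2.68
position: [0.4132, -0.2361, 0.2359]
ee_rot: [3.12, 0.363, 0.001]
wrist_force: [0.1, -0.9, -0.5]
width: 0.0704
grip_force: 0.0
```

Call:
{"api": "move_arm", "payload": {"rows": [[[0.25,1.7,3.65,0.3,0,0,-0.015],[0.25,1.7,3.65,0.3,0,0,-0.015],[0.25,1.7,3.65,0.3,0,0,-0.015],[0.25,1.7,3.65,0.3,0,0,-0.015],[0.25,1.7,3.65,0.3,0,0,-0.015],[0.25,1.7,3.65,0.3,0,0,-0.015],[0.25,1.7,3.65,0.3,0,0,-0.015],[0.25,1.7,2.4,0.3,0,0,-0.03],[0.25,1.0,1.0,0.3,0,0,-0.03],[0.25,0.0,0,0,0,0,-0.03]]]}}

```text
time_s: 3.52
position: [0.5603, 0.054, 0.2631]
ee_rot: [-3.141, -0.063, -0.002]
wrist_force: [-0.3, 0.9, 0.8]
width: 0.0706
grip_force: 0.0
```

```bash
cat > look.py <<'E'
from h import *
import sys
def look(names,tag=None):
    s=sensors.sense();im=viewer.capture("wrist");C=cal("wrist")
    print("tcp",np.round(s["position"],4),"yaw",np.arctan2(*R.from_rotvec(s["ee_rot"]).as_matrix()[[1,0],0]).round(3),"w",round(s["width"],4),"t",s["time_s"],"eye",C[1].round(3))
    for n,z in names:
        r=spotter.outline_of(n,"wrist");t=spotter.tip_of(n,"wrist")
        for x in r[:1]:
            c=max(cv2.findContours(x["mask"].astype(np.uint8),0,1)[0],key=cv2.contourArea)
            mr=cv2.minAreaRect(c)
            print(n,"mask",round(x["confidence"],2),np.round(mr[0]),[ray("wrist",p,z,C).round(3)[:2].tolist() for p in [mr[0],*cv2.boxPoints(mr)]])
        for x in t[:1]: print(n,"tip",round(x["confidence"],2),ray("wrist",x["pixel"],.01,C).round(4)[:2])
    if tag: cv2.imwrite(f"pics/{tag}.png",im)
    return im,C
E
python3 -c "
from look import *
look([('glue_bottle',.111),('dark_tin',.06),('amber_jar',.069),('strip',.038)],'w1')"
```

```text
tcp [0.5603 0.054  0.2631] yaw 0.04 w 0.0706 t 3.5167 eye [0.635 0.056 0.442]
glue_bottle mask 0.73 [184. 154.] [[0.62, 0.182], [0.639, 0.211], [0.641, 0.151], [0.601, 0.153], [0.599, 0.215]]
glue_bottle tip 0.76 [0.6159 0.2026]
dark_tin mask 0.71 [261. 148.] [[0.627, 0.117], [0.651, 0.144], [0.653, 0.09], [0.601, 0.089], [0.599, 0.145]]
amber_jar mask 0.64 [333. 147.] [[0.631, 0.038], [0.623, 0.067], [0.659, 0.046], [0.64, 0.01], [0.603, 0.029]]
amber_jar tip 0.8 [0.6331 0.0399]
strip mask 0.72 [261. 101.] [[0.678, 0.12], [0.688, 0.209], [0.699, 0.031], [0.668, 0.028], [0.656, 0.211]]
strip tip 0.91 [0.6849 0.1228]
```

View pics/w1.png

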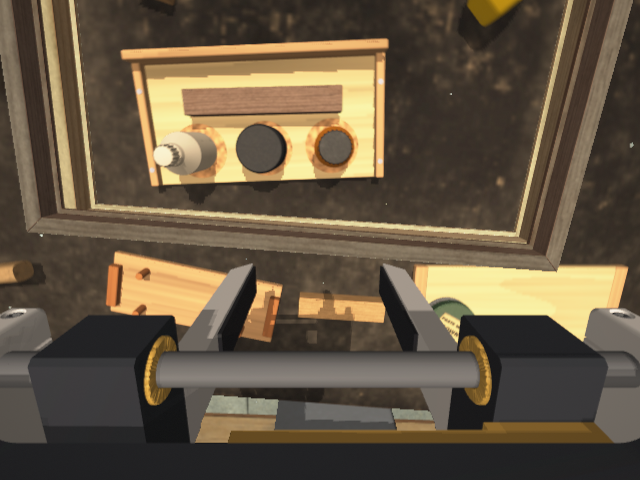

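The wrist view shows the bottle cap at (158,155), tin top (261,148), jar cap (334,147), and strip from (183,90) to (342,108).

```bash
python3 -c "
from h import *
for p,z in (((161,155),.111),((261,147),.06),((334,146),.069),((183,90),.038),((342,86),.038),((342,108),.038),((186,115),.038),((149,186),.01),((384,178),.01),((123,51),.04),((388,40),.04)): print(p,ray('wrist',p,z).round(4))
from h import cal
for p,z in (((231.5,191.5),.111),((278,194),.06),((321.5,189.5),.069)): print(p,ray('top',p,z).round(4))
"
```

```text
(161, 155) [0.6171 0.2024 0.111 ]
(261, 147) [0.6272 0.115  0.06  ]
(334, 146) [0.6313 0.0354 0.069 ]
(183, 90) [0.6851 0.205  0.038 ]
(342, 86) [0.6959 0.0282 0.038 ]
(342, 108) [0.6729 0.0269 0.038 ]
(186, 115) [0.6588 0.2033 0.038 ]
(149, 186) [0.5725 0.2664 0.01  ]
(384, 178) [ 0.5939 -0.033   0.01  ]
(123, 51) [0.7216 0.2662 0.04  ]
(388, 40) [ 0.743  -0.0183  0.04  ]
(231.5, 191.5) [0.6146 0.2037 0.111 ]
(278, 194) [0.6218 0.1212 0.06  ]
(321.5, 189.5) [0.6303 0.0377 0.069 ]
```

Call:
{"api": "move_arm", "payload": {"rows": [[[0.25,1.4,3.7,0,0,0,0.01],[0.25,1.4,3.7,0,0,0,0.01],[0.25,1.4,3.7,-1,0,0,0.01],[0.25,1.4,3.7,-2,0,0,0],[0.25,0,0,-3,0,0,0],[0.25,0,0,-2,0,0,0],[0.25,0,0,0,0,0,0],[0.25,0,0,0,0,0,0]]]}}

```text
time_s: 4.63
position: [0.6132, 0.197, 0.1826]
ee_rot: [3.14, 0.106, -0.004]
wrist_force: [-0.1, 0.4, 2.1]
width: 0.0703
grip_force: 0.0
```

```bash
python3 -c "
from look import *
im,C=look([('glue_bottle',.111)],'w2')
print(proj('wrist',[.616,.203,.111]),proj('wrist',[.616,.203,.01]))"
```

```text
tcp [0.6132 0.197  0.1826] yaw 0.068 w 0.0703 t 4.6333 eye [0.69  0.202 0.364]
glue_bottle mask 0.93 [308. 219.] [[0.633, 0.205], [0.655, 0.225], [0.657, 0.188], [0.61, 0.184], [0.607, 0.223]]
glue_bottle tip 0.61 [0.6184 0.2044]
[309.1765757  240.94135149] [311.33738442 214.81723079]
```

View pics/w2.png

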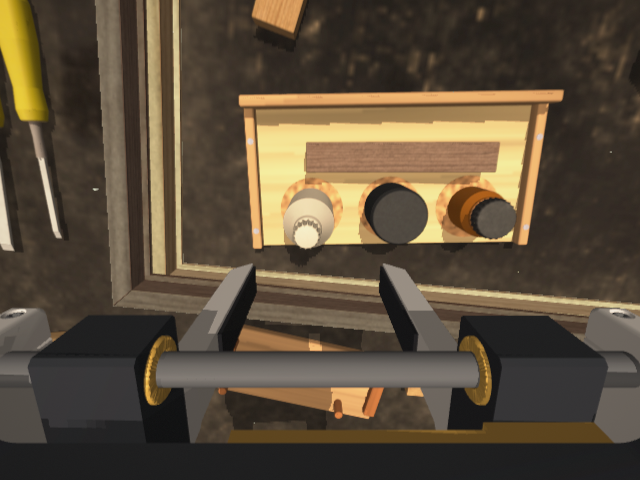

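The bottle cap sits at (306,234), about 3 mm further in x than assumed, so I correct and descend.

Call:
{"api": "move_arm", "payload": {"rows": [[[0.25,0.5,0.7,-1,0,0,0],[0.25,0,0,-3,0,0,0],[0.25,0,0,-3,0,0,0],[0.25,0,0,-3,0,0,0],[0.25,0,0,-3,0,0,0],[0.25,0,0,-2,0,0,0],[0.25,0,0,0,0,0,0],[0.25,0,0,0,0,0,0]]]}}

```text
time_s: 5.45
position: [0.6188, 0.2043, 0.0332]
ee_rot: [3.14, 0.106, -0.002]
wrist_force: [0.1, -1.0, 0.8]
width: 0.0705
grip_force: 0.0
```

Call:
{"api": "move_arm", "payload": {"rows": [[[0.8,0,0,0,0,0,0],[0.8,0,0,0,0,0,0],[0.8,0,0,0,0,0,0],[0.8,0,0,0,0,0,0],[0.8,0,0,0,0,0,0],[0.8,0,0,0,0,0,0]]], "grip_force": 20}}

```text
time_s: 5.95
position: [0.6199, 0.2047, 0.0352]
ee_rot: [-3.139, -0.107, -0.004]
wrist_force: [-0.6, 0.8, 6.0]
width: 0.0452
grip_force: 20.0
```

Call:
{"api": "move_arm", "payload": {"rows": [[[0.8,0,0,1,0,0,0],[0.8,0,0,2,0,0,0],[0.8,0,0,3,0,0,0],[0.8,0,0,3,0,0,0],[0.8,0,0,1.5,0,0,0],[0.8,-0.3,-1.0,0,0,0,0],[0.8,-0.6,-2.0,0,0,0,0],[0.8,-0.9,-3.0,0,0,0,0],[0.8,-0.9,-3.0,0,0,0,0],[0.8,-0.9,-3.0,0,0,0,0]]], "grip_force": 25}}

```text
time_s: 6.78
position: [0.5803, 0.0827, 0.1361]
ee_rot: [3.14, 0.107, -0.007]
wrist_force: [-1.0, 0.1, -2.9]
width: 0.0448
grip_force: 25.0
```

Call:
{"api": "move_arm", "payload": {"rows": [[[0.8,-0.9,-3.0,0,0,0,0],[0.8,-0.9,-3.0,0,0,0,0],[0.8,-0.9,-3.0,0,0,0,0],[0.8,-0.9,-3.0,0,0,0,0],[0.8,-0.9,-3.0,0,0,0,0],[0.8,-0.9,-3.0,0,0,0,0],[0.8,-0.9,-3.0,0,0,0,0],[0.8,-0.9,-3.0,0,0,0,0],[0.8,-0.9,-3.0,0,0,0,0],[0.8,-0.9,-3.0,0,0,0,0]]]}}

```text
time_s: 7.62
position: [0.4903, -0.2165, 0.1364]
ee_rot: [-3.138, -0.106, 0.005]
wrist_force: [0.6, -0.6, -3.9]
width: 0.0447
grip_force: 25.0
```

Call:
{"api": "move_arm", "payload": {"rows": [[[0.8,-0.9,-3.0,0,0,0,0],[0.8,-0.9,-3.0,0,0,0,0],[0.8,-0.9,-3.0,0,0,0,0],[0.8,-0.4,-1.4,0,0,0,0],[0.8,-0.2,-0.6,0,0,0,0],[0.8,0,0,0,0,0,0],[0.8,0,0,0,0,0,0],[0.8,0,0,0,0,0,0]]]}}

```text
time_s: 8.28
position: [0.46, -0.3241, 0.1381]
ee_rot: [-3.138, -0.109, 0.001]
wrist_force: [-0.1, -0.5, -3.3]
width: 0.0448
grip_force: 25.0
```

Call:
{"api": "move_arm", "payload": {"rows": [[[0.8,-0.3,-0.8,-1,0,0,0],[0.8,-0.3,-0.7,-2,0,0,0],[0.8,0,0,-3,0,0,0],[0.8,0,0,-2,0,0,0],[0.8,0,0,-1,0,0,0],[0.8,0,0,-0.5,0,0,0],[0.8,0,0,0,0,0,0],[0.8,0,0,0,0,0,0]]]}}

```text
time_s: 8.95
position: [0.4546, -0.3412, 0.0446]
ee_rot: [3.138, 0.107, 0.002]
wrist_force: [-0.4, 0.3, -2.1]
width: 0.0447
grip_force: 25.0
```

Call:
{"api": "move_arm", "payload": {"rows": [[[0.8,0,0,-0.2,0,0,0],[0.8,0,0,-0.2,0,0,0],[0.8,0,0,0,0,0,0]]]}}

```text
time_s: 9.2
position: [0.4543, -0.341, 0.0402]
ee_rot: [3.139, 0.107, 0.001]
wrist_force: [-0.3, 0.2, -3.1]
width: 0.0446
grip_force: 25.0
```

Call:
{"api": "move_arm", "payload": {"rows": [[[0.8,0,0,-0.15,0,0,0],[0.8,0,0,-0.1,0,0,0],[0.8,0,0,0,0,0,0]]]}}

```text
time_s: 9.45
position: [0.4542, -0.3409, 0.0377]
ee_rot: [3.139, 0.107, 0.001]
wrist_force: [-0.5, 1.0, 0.0]
width: 0.045
grip_force: 25.0
```

Call:
{"api": "move_arm", "payload": {"rows": [[[0.8,0,0,-0.15,0,0,0],[0.8,0,0,0,0,0,0]]]}}

```text
time_s: 9.62
position: [0.4544, -0.341, 0.0375]
ee_rot: [-3.14, -0.107, 0.0]
wrist_force: [-3.8, 4.4, 9.8]
width: 0.0448
grip_force: 25.0
```

Contact made. I release and go back for the tin.

Call:
{"api": "move_arm", "payload": {"rows": [[[0.25,0,0,0,0,0,0],[0.25,0,0,0,0,0,0],[0.25,0,0,0,0,0,0],[0.25,0,0,1,0,0,0],[0.25,0,0,3,0,0,0],[0.25,0,0,3,0,0,0],[0.25,0,0,3,0,0,0],[0.25,0,0,3,0,0,0],[0.25,0.7,2,1,0,0,0],[0.25,1.2,3.3,0.5,0,0,0]]]}}

```text
time_s: 10.45
position: [0.474, -0.2906, 0.185]
ee_rot: [3.134, 0.1, 0.008]
wrist_force: [1.1, -0.7, -0.2]
width: 0.0704
grip_force: 0.0
```

Call:
{"api": "move_arm", "payload": {"rows": [[[0.25,1.3,3.5,0.5,0,0,0],[0.25,1.3,3.5,0,0,0,0],[0.25,1.3,3.5,0,0,0,0],[0.25,1.3,3.5,0,0,0,0],[0.25,1.3,3.5,0,0,0,0],[0.25,1.3,3.5,0,0,0,0],[0.25,1.3,3.5,0,0,0,0],[0.25,1.3,3.5,0,0,0,0],[0.25,1.3,3.5,0,0,0,0],[0.25,1.3,3.5,0,0,0,0]]]}}

```text
time_s: 11.28
position: [0.6035, 0.0642, 0.1865]
ee_rot: [3.14, 0.107, 0.002]
wrist_force: [-0.6, -1.1, 0.5]
width: 0.0706
grip_force: 0.0
```

Call:
{"api": "move_arm", "payload": {"rows": [[[0.25,1.3,3.2,0,0,0,0],[0.25,0.6,1.6,0,0,0,0],[0.25,0,0,0,0,0,0],[0.25,0,0,0,0,0,0]]]}}

```text
time_s: 11.62
position: [0.622, 0.1108, 0.186]
ee_rot: [3.139, 0.109, 0.0]
wrist_force: [0.2, 0.2, -0.5]
width: 0.0706
grip_force: 0.0
```

```bash
python3 -c "
from look import *
im,C=look([('dark_tin',.06),('amber_jar',.069)],'w3')
r=spotter.outline_of('glue_bottle','wrist')
viewer.capture('top')
for n in ('glue_bottle','wax_tin','dark_tin'):
  t=spotter.tip_of(n,'top'); print(n,[(x['confidence'],ray('top',x['pixel'],.012).round(4)) for x in t[:2]])
"
```

```text
tcp [0.622  0.1108 0.186 ] yaw 0.069 w 0.0706 t 11.6167 eye [0.697 0.115 0.365]
dark_tin mask 0.78 [306. 216.] [[0.631, 0.121], [0.657, 0.148], [0.66, 0.097], [0.604, 0.092], [0.6, 0.146]]
dark_tin tip 0.57 [0.6286 0.1179]
amber_jar mask 0.92 [391. 217.] [[0.638, 0.044], [0.638, 0.076], [0.669, 0.051], [0.637, 0.012], [0.605, 0.037]]
amber_jar tip 0.7 [0.6331 0.0404]
glue_bottle [(0.63, array([ 0.4541, -0.3367,  0.012 ]))]
wax_tin [(0.67, array([ 0.4008, -0.1205,  0.012 ]))]
dark_tin []
```

View pics/w3.png

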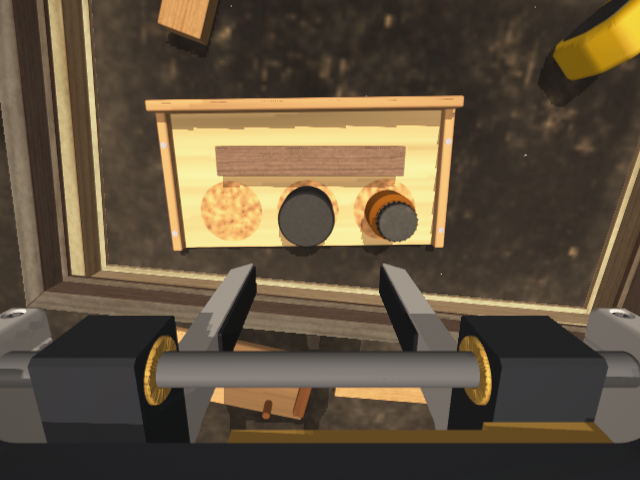

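The tin top is at (306,218), jar cap (397,222), and the bare pad at (231,211). The strip runs parallel to the image rows from (217,147) to (405,176).

```bash
python3 -c "
from h import *
for p,z in (((306,218),.06),((397,221.5),.069),((231,211),.01),((217,147),.038),((405,146.5),.038),((405,175),.038),((217,176),.038)): print(p,ray('wrist',p,z).round(4))
"
```

```text
(306, 218) [0.6294 0.1204 0.06  ]
(397, 221.5) [0.6337 0.0381 0.069 ]
(231, 211) [0.6205 0.202  0.01  ]
(217, 147) [0.687  0.2083 0.038 ]
(405, 146.5) [0.6994 0.0319 0.038 ]
(405, 175) [0.6731 0.0283 0.038 ]
(217, 176) [0.66   0.2086 0.038 ]
```

Call:
{"api": "move_arm", "payload": {"rows": [[[0.25,0.6,0.9,-1,0,0,0],[0.25,0,0,-3,0,0,0],[0.25,0,0,-3,0,0,0],[0.25,0,0,-3,0,0,0],[0.25,0,0,-3,0,0,0],[0.25,0,0,-2,0,0,0],[0.25,0,0,-1,0,0,0],[0.25,0,0,0,0,0,0],[0.25,0,0,0,0,0,0]]]}}

```text
time_s: 12.87
position: [0.6284, 0.1193, 0.0262]
ee_rot: [-3.14, -0.106, -0.001]
wrist_force: [-1.0, 0.8, -0.1]
width: 0.0703
grip_force: 0.0
```

Call:
{"api": "move_arm", "payload": {"rows": [[[0.8,0,0,0,0,0,0],[0.8,0,0,0,0,0,0],[0.8,0,0,0,0,0,0],[0.8,0,0,0,0,0,0],[0.8,0,0,0,0,0,0]]], "grip_force": 20}}

```text
time_s: 13.28
position: [0.6293, 0.1197, 0.0276]
ee_rot: [-3.139, -0.106, -0.005]
wrist_force: [-1.2, 1.7, 7.2]
width: 0.054
grip_force: 20.0
```

Call:
{"api": "move_arm", "payload": {"rows": [[[0.8,0,0,1,0,0,0],[0.8,0,0,3,0,0,0],[0.8,0,0,3,0,0,0],[0.8,0,0,3,0,0,0],[0.8,-0.5,-0.9,1,0,0,0],[0.8,-1.2,-2.0,0,0,0,0],[0.8,-1.7,-2.9,0,0,0,0],[0.8,-1.7,-2.9,0,0,0,0],[0.8,-1.7,-2.9,0,0,0,0],[0.8,-1.7,-2.9,0,0,0,0]]], "grip_force": 25}}

```text
time_s: 14.12
position: [0.5414, -0.0268, 0.1356]
ee_rot: [3.139, 0.107, -0.001]
wrist_force: [-0.4, -0.7, -2.1]
width: 0.0539
grip_force: 25.0
```

Call:
{"api": "move_arm", "payload": {"rows": [[[0.8,-1.7,-2.9,0,0,0,0],[0.8,-1.7,-2.9,0,0,0,0],[0.8,-1.7,-2.9,0,0,0,0],[0.8,-1.7,-2.9,0,0,0,0],[0.8,-1.7,-2.9,0,0,0,0],[0.8,-1.7,-2.9,0,0,0,0],[0.8,-1.7,-2.9,0,0,0,0],[0.8,-1.7,-2.9,0,0,0,0],[0.8,-0.9,-1.7,0,0,0,0],[0.8,0,0,0,0,0,0]]]}}

```text
time_s: 14.95
position: [0.3961, -0.2774, 0.136]
ee_rot: [3.139, 0.099, -0.001]
wrist_force: [0.3, 1.1, -3.2]
width: 0.0538
grip_force: 25.0
```

Call:
{"api": "move_arm", "payload": {"rows": [[[0.8,0,0,0,0,0,0],[0.8,0,0,0,0,0,0]]]}}

```text
time_s: 15.12
position: [0.3979, -0.2739, 0.1355]
ee_rot: [-3.139, -0.107, 0.001]
wrist_force: [0.1, 0.3, -2.1]
width: 0.0534
grip_force: 25.0
```

Call:
{"api": "move_arm", "payload": {"rows": [[[0.8,-0.3,-0.6,-1,0,0,0],[0.8,-0.3,-0.6,-3,0,0,0],[0.8,0,0,-3,0,0,0],[0.8,0,0,-2,0,0,0],[0.8,0,0,-1,0,0,0],[0.8,0,0,-0.2,0,0,0],[0.8,0,0,0,0,0,0],[0.8,0,0,0,0,0,0]]]}}

```text
time_s: 15.78
position: [0.3929, -0.2873, 0.0348]
ee_rot: [3.138, 0.108, 0.002]
wrist_force: [0.1, -0.3, -2.0]
width: 0.0537
grip_force: 25.0
```

Call:
{"api": "move_arm", "payload": {"rows": [[[0.8,0,0,-0.2,0,0,0],[0.8,0,0,-0.1,0,0,0],[0.8,0,0,0,0,0,0]]]}}

```text
time_s: 16.03
position: [0.3923, -0.2871, 0.0313]
ee_rot: [3.139, 0.107, 0.001]
wrist_force: [-0.1, 0.5, -2.5]
width: 0.0536
grip_force: 25.0
```

Call:
{"api": "move_arm", "payload": {"rows": [[[0.8,0,0,-0.15,0,0,0],[0.8,0,0,-0.1,0,0,0],[0.8,0,0,0,0,0,0]]]}}

```text
time_s: 16.28
position: [0.3923, -0.2872, 0.0296]
ee_rot: [3.14, 0.107, -0.0]
wrist_force: [-3.5, 2.7, 9.2]
width: 0.0535
grip_force: 25.0
```

Call:
{"api": "move_arm", "payload": {"rows": [[[0.25,0,0,0,0,0,0],[0.25,0,0,0,0,0,0],[0.25,0,0,0,0,0,0],[0.25,0,0,1,0,0,0],[0.25,0,0,3,0,0,0],[0.25,0,0,4,0,0,0],[0.25,0,0,4,0,0,0],[0.25,1,1.3,3,0,0,0],[0.25,2,2.7,1,0,0,0],[0.25,2,2.7,0,0,0,0]]]}}

```text
time_s: 17.12
position: [0.4443, -0.221, 0.1935]
ee_rot: [3.134, 0.102, 0.011]
wrist_force: [-0.6, -1.2, -0.7]
width: 0.0706
grip_force: 0.0
```

Call:
{"api": "move_arm", "payload": {"rows": [[[0.25,2,2.7,0,0,0,0],[0.25,2,2.7,0,0,0,0],[0.25,2,2.7,0,0,0,0],[0.25,2,2.7,0,0,0,0],[0.25,2,2.7,0,0,0,0],[0.25,2,2.7,0,0,0,0],[0.25,2,2.7,0,0,0,0],[0.25,2,2.7,0,0,0,0],[0.25,2,2.7,0,0,0,0],[0.25,1,1.4,0,0,0,0]]]}}

```text
time_s: 17.95
position: [0.6333, 0.0402, 0.1888]
ee_rot: [-3.139, -0.11, -0.002]
wrist_force: [0.3, -0.2, 0.2]
width: 0.0706
grip_force: 0.0
```

Call:
{"api": "move_arm", "payload": {"rows": [[[0.25,0.5,0.8,-1,0,0,0],[0.25,0,0,0,0,0,0],[0.25,0,0,0,0,0,0]]]}}

```text
time_s: 18.2
position: [0.6359, 0.0451, 0.1769]
ee_rot: [3.14, 0.107, -0.004]
wrist_force: [-0.0, -0.8, 0.1]
width: 0.0707
grip_force: 0.0
```

```bash
python3 -c "
from look import *
im,C=look([('amber_jar',.069)],'w4')
cv2.imwrite('pics/t4.png',np.hstack([im[100:280,120:520],viewer.capture('top')[180:360,240:640]]))
print(proj('wrist',[.6325,.038,.069]))
"
```

```text
tcp [0.6359 0.0451 0.1769] yaw 0.068 w 0.0707 t 18.2 eye [0.712 0.049 0.357]
amber_jar mask 0.81 [324. 227.] [[0.64, 0.039], [0.663, 0.061], [0.665, 0.02], [0.617, 0.016], [0.614, 0.058]]
[323.39664449 235.87743999]
```

View pics/t4.png

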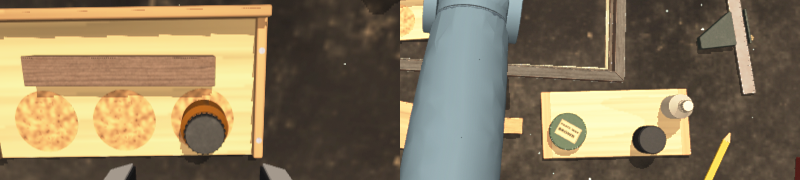

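The jar cap is at (325,234), within 2 mm of the prediction. The bottle and tin stand upright on the board.

Call:
{"api": "move_arm", "payload": {"rows": [[[0.34,-0.3,-0.75,-1,0,0,0],[0.34,0,0,-3,0,0,0],[0.34,0,0,-3,0,0,0],[0.34,0,0,-3,0,0,0],[0.34,0,0,-3,0,0,0],[0.34,0,0,-2,0,0,0],[0.34,0,0,-0.5,0,0,0],[0.34,0,0,0,0,0,0],[0.34,0,0,0,0,0,0]]]}}

```text
time_s: 19.15
position: [0.6345, 0.0372, 0.0241]
ee_rot: [3.14, 0.106, 0.002]
wrist_force: [0.2, -0.6, 1.1]
width: 0.0616
grip_force: 0.0
```

Call:
{"api": "move_arm", "payload": {"rows": [[[0.8,0,0,0,0,0,0],[0.8,0,0,0,0,0,0],[0.8,0,0,0,0,0,0],[0.8,0,0,0,0,0,0],[0.8,0,0,0,0,0,0]]], "grip_force": 20}}

```text
time_s: 19.57
position: [0.6352, 0.0379, 0.025]
ee_rot: [3.14, 0.107, 0.004]
wrist_force: [-1.7, 1.0, 6.2]
width: 0.0459
grip_force: 20.0
```

Call:
{"api": "move_arm", "payload": {"rows": [[[0.8,0,0,1,0,0,0],[0.8,0,0,3,0,0,0],[0.8,0,0,3,0,0,0],[0.8,0,0,3,0,0,0],[0.8,-0.4,-0.6,1,0,0,0],[0.8,-1.0,-1.5,0,0,0,0],[0.8,-1.9,-2.7,0,0,0,0],[0.8,-1.9,-2.7,0,0,0,0],[0.8,-1.9,-2.7,0,0,0,0],[0.8,-1.9,-2.7,0,0,0,0]]], "grip_force": 25}}

```text
time_s: 20.4
position: [0.5416, -0.0921, 0.1318]
ee_rot: [-3.139, -0.107, 0.004]
wrist_force: [0.3, 0.0, -2.6]
width: 0.0461
grip_force: 25.0
```

Call:
{"api": "move_arm", "payload": {"rows": [[[0.8,-1.9,-2.7,0,0,0,0],[0.8,-1.9,-2.7,0,0,0,0],[0.8,-1.9,-2.7,0,0,0,0],[0.8,-1.9,-2.7,0,0,0,0],[0.8,-1.3,-2,0,0,0,0],[0.8,-0.6,-1.0,0,0,0,0],[0.8,0,0,0,0,0,0],[0.8,0,0,0,0,0,0]]]}}

```text
time_s: 21.07
position: [0.4485, -0.2289, 0.1325]
ee_rot: [-3.139, -0.105, 0.001]
wrist_force: [0.3, 0.4, -3.0]
width: 0.0454
grip_force: 25.0
```

Call:
{"api": "move_arm", "payload": {"rows": [[[0.8,0,0,-1,0,0,0],[0.8,0,0,-3,0,0,0],[0.8,0,0,-3,0,0,0],[0.8,0,0,-2,0,0,0],[0.8,0,0,-1,0,0,0],[0.8,0,0,-0.2,0,0,0],[0.8,0,0,-0.1,0,0,0],[0.8,0,0,0,0,0,0],[0.8,0,0,0,0,0,0]]]}}

```text
time_s: 21.82
position: [0.4502, -0.2299, 0.0316]
ee_rot: [3.138, 0.107, 0.004]
wrist_force: [-0.0, 0.2, -2.9]
width: 0.0455
grip_force: 25.0
```

Call:
{"api": "move_arm", "payload": {"rows": [[[0.8,0,0,-0.15,0,0,0],[0.8,0,0,-0.1,0,0,0],[0.8,0,0,0,0,0,0]]]}}

```text
time_s: 22.07
position: [0.4491, -0.2294, 0.028]
ee_rot: [3.139, 0.106, 0.001]
wrist_force: [0.1, -0.4, -2.9]
width: 0.0458
grip_force: 25.0
```

Call:
{"api": "move_arm", "payload": {"rows": [[[0.8,0,0,-0.1,0,0,0],[0.8,0,0,-0.1,0,0,0],[0.8,0,0,0,0,0,0]]]}}

```text
time_s: 22.32
position: [0.4492, -0.2295, 0.0269]
ee_rot: [-3.14, -0.107, 0.001]
wrist_force: [-3.4, 2.3, 7.6]
width: 0.0454
grip_force: 25.0
```

Call:
{"api": "move_arm", "payload": {"rows": [[[0.25,0,0,0,0,0,0],[0.25,0,0,0,0,0,0],[0.25,0,0,0,0,0,0],[0.25,0,0,1,0,0,0],[0.25,0,0,3,0,0,0],[0.25,0,0,4,0,0,0],[0.25,0,0,4,0,0,0],[0.36,0.8,1.2,3.5,0,0,0.06],[0.36,1.6,2.5,1,0,0,0.12],[0.36,1.6,2.5,0,0,0,0.12]]]}}

```text
time_s: 23.15
position: [0.4916, -0.1684, 0.1965]
ee_rot: [3.081, 0.579, 0.012]
wrist_force: [0.0, 0.4, -0.5]
width: 0.0605
grip_force: 0.0
```

Call:
{"api": "move_arm", "payload": {"rows": [[[0.36,1.6,2.5,0,0,0,0.12],[0.36,1.6,2.5,0,0,0,0.12],[0.36,1.6,2.5,0,0,0,0.12],[0.36,1.6,2.5,0,0,0,0.12],[0.36,1.6,2.5,0,0,0,0.12],[0.36,1.6,2.5,0,0,0,0.12],[0.36,1.6,2.5,0,0,0,0.12],[0.36,1.6,2.5,0,0,0,0.12],[0.36,1.6,2.5,0,0,0,0.12],[0.36,1.6,2.5,0,0,0,0.12]]]}}

```text
time_s: 23.98
position: [0.6496, 0.0843, 0.1914]
ee_rot: [2.218, 2.225, 0.001]
wrist_force: [-0.2, -0.3, -0.1]
width: 0.0603
grip_force: 0.0
```

Call:
{"api": "move_arm", "payload": {"rows": [[[0.36,1.6,2.5,0,0,0,0.06],[0.36,1.3,1.9,0,0,0,0.01],[0.36,0,0,0,0,0,0],[0.36,0,0,0,0,0,0],[0.36,0,0,0,0,0,0]]]}}

```text
time_s: 24.4
position: [0.6776, 0.1262, 0.1909]
ee_rot: [2.146, 2.294, -0.001]
wrist_force: [-0.6, -0.7, 0.2]
width: 0.0602
grip_force: 0.0
```

```bash
python3 -c "
from look import *
im,C=look([('strip',.038)],'w5')
viewer.capture('top')
for n in ('glue_bottle','wax_tin','dark_tin','amber_jar','offcut'):
  t=spotter.tip_of(n,'top'); print(n,[(x['confidence'],ray('top',x['pixel'],.012).round(4)) for x in t[:2]])
"
```

```text
tcp [0.6776 0.1262 0.1909] yaw 1.637 w 0.0602 t 24.4 eye [0.673 0.201 0.37 ]
strip mask 0.92 [320. 218.] [[0.68, 0.127], [0.661, 0.209], [0.688, 0.211], [0.702, 0.032], [0.671, 0.03]]
strip tip 0.69 [0.6794 0.1228]
glue_bottle [(0.82, array([ 0.4588, -0.339 ,  0.012 ]))]
wax_tin [(0.75, array([ 0.4009, -0.1262,  0.012 ]))]
dark_tin [(0.97, array([ 0.3917, -0.2849,  0.012 ]))]
amber_jar [(0.87, array([ 0.4468, -0.2315,  0.012 ]))]
offcut [(0.81, array([0.4145, 0.0127, 0.012 ]))]
```

View pics/w5.png

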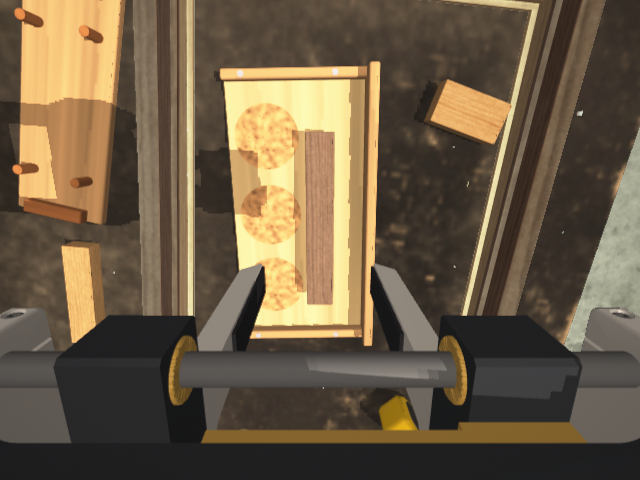

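The strip spans (306,131) to (332,304) and is aligned with the jaws. Its centre is about (0.680, 0.1205).

Call:
{"api": "move_arm", "payload": {"rows": [[[0.36,0.25,-0.55,-1,0,0,0],[0.36,0,0,-3,0,0,0],[0.36,0,0,-3,0,0,0],[0.36,0,0,-3,0,0,0],[0.36,0,0,-3,0,0,0],[0.36,0,0,-2,0,0,0],[0.36,0,0,-1.5,0,0,0],[0.36,0,0,-0.5,0,0,0],[0.36,0,0,0,0,0,0],[0.36,0,0,0,0,0,0]]]}}

```text
time_s: 25.68
position: [0.6814, 0.1212, 0.0217]
ee_rot: [2.145, 2.294, 0.002]
wrist_force: [0.2, -0.3, 0.1]
width: 0.0601
grip_force: 0.0
```

Call:
{"api": "move_arm", "payload": {"rows": [[[0.9,0,0,-0.2,0,0,0],[0.9,0,0,0,0,0,0],[0.9,0,0,0,0,0,0],[0.9,0,0,0,0,0,0],[0.9,0,0,0,0,0,0],[0.9,0,0,0,0,0,0]]], "grip_force": 20}}

```text
time_s: 26.18
position: [0.6807, 0.1213, 0.0191]
ee_rot: [2.146, 2.294, 0.001]
wrist_force: [-0.7, -0.2, 1.6]
width: 0.0282
grip_force: 20.0
```

Call:
{"api": "move_arm", "payload": {"rows": [[[0.9,0,0,1,0,0,0],[0.9,0,0,3,0,0,0],[0.9,0,0,3,0,0,0],[0.9,0,0,3,0,0,0],[0.9,0,0,1.5,0,0,0],[0.9,-1.3,0.5,0.5,0,0,-0.02],[0.9,-2.5,0.9,0,0,0,-0.03],[0.9,-2.6,1.0,0,0,0,-0.03],[0.9,-2.6,1.0,0,0,0,-0.03],[0.9,-2.6,1.0,0,0,0,-0.03]]]}}

```text
time_s: 27.02
position: [0.5628, 0.1655, 0.1382]
ee_rot: [-2.303, -2.136, 0.001]
wrist_force: [0.1, 0.2, -1.5]
width: 0.0277
grip_force: 20.0
```

Call:
{"api": "move_arm", "payload": {"rows": [[[0.9,-2.6,1.0,0,0,0,-0.03],[0.9,-2.6,1.0,0,0,0,-0.03],[0.9,-2.6,1.0,0,0,0,-0.02],[0.9,-2.6,1.0,0,0,0,-0.02],[0.9,-2.6,1.0,0,0,0,0],[0.9,-1.5,0.5,0,0,0,0],[0.9,-0.3,0,0,0,0,0],[0.9,0,0,0,0,0,0],[0.9,0,0,0,0,0,0],[0.9,0,0,0,0,0,0]]]}}

```text
time_s: 27.85
position: [0.4176, 0.22, 0.1389]
ee_rot: [2.406, 2.02, 0.001]
wrist_force: [-0.3, 0.7, -0.8]
width: 0.028
grip_force: 20.0
```

```bash
python3 -c "
from look import *
im,C=look([('strip',.14),('cradle',.01)],'w6')
o=np.array([.416,.2195]);a=-.17;Q=np.array([[np.cos(a),-np.sin(a)],[np.sin(a),np.cos(a)]])
for l in ((.028,.07),(-.028,.07),(.028,-.07),(-.028,-.07)):
  print(l,proj('wrist',[*(o+Q@l),.032],C).round(1))
"
```

```text
tcp [0.4176 0.22   0.1389] yaw 1.397 w 0.028 t 27.85 eye [0.431 0.294 0.318]
strip mask 0.61 [318. 230.] [[0.423, 0.249], [0.419, 0.313], [0.449, 0.308], [0.428, 0.171], [0.392, 0.177]]
strip tip 0.9 [0.4084 0.1771]
cradle mask 0.97 [318. 180.] [[0.426, 0.262], [0.394, 0.342], [0.481, 0.328], [0.462, 0.169], [0.362, 0.186]]
(0.028, 0.07) [348.7 149.5]
(-0.028, 0.07) [280.8 149.8]
(0.028, -0.07) [345.7 304.1]
(-0.028, -0.07) [285.6 304.3]
```

View pics/w6.png

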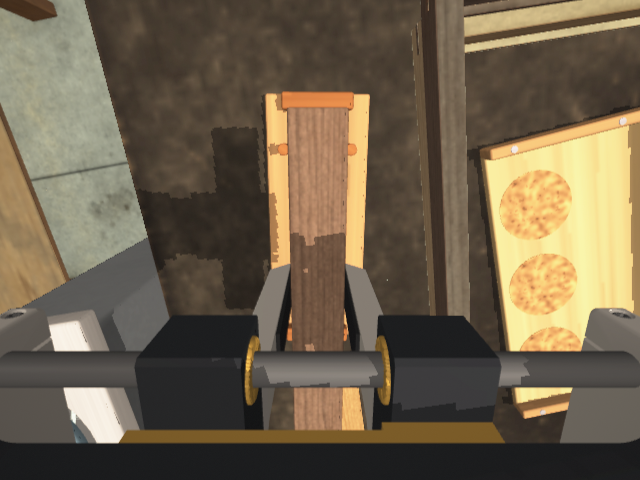

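The held strip lies over the cradle with the upper dowels at (283,149) and (351,149), about 2 px from the prediction. The end stop is at rows 92–109.

```bash
python3 -c "
from h import *
C=cal('wrist');o=np.array([.416,.2195]);a=-.17;Q=np.array([[np.cos(a),-np.sin(a)],[np.sin(a),np.cos(a)]])
P=lambda x,y,z:proj('wrist',[*(o+Q@(x,y)),z],C).round(1)
print('stop',P(0,.102,.022),P(0,.102,.01),'end',P(.045,.116,.01),P(-.045,.116,.01),P(0,-.102,.022),P(0,-.116,.01),P(0,-.116,.022),'dowel base',P(.028,.07,.01))
s=sensors.sense();t=s['position']
for d in (.09,-.09): print('strip end',proj('wrist',[t[0]-np.sin(a)*d,t[1]+np.cos(a)*d,t[2]-.0191+.010+.018],C).round(1))
cv2.imwrite('pics/c6.png',cv2.resize(cv2.imread('pics/w6.png')[80:350,230:400],None,fx=2.2,fy=2.2))
"
```

```text
stop [315.5 109.6] [315.5 110.9] end [368.3  93.2] [262.6  93.6] [316.5 329.2] [316.6 335. ] [316.5 341.7] dowel base [347.3 149. ]
strip end [315.9 110.1]
strip end [317.2 420. ]
```

View pics/c6.png

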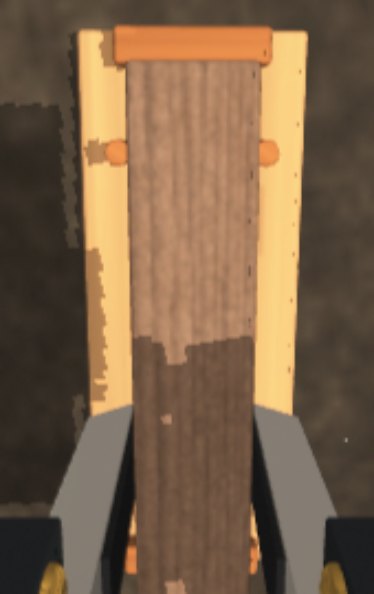

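The strip and cradle centre lines coincide (both near column 318), so I lower it.

Call:
{"api": "move_arm", "payload": {"rows": [[[0.9,0,0,-1,0,0,0],[0.9,0,0,-3,0,0,0],[0.9,0,0,-3,0,0,0],[0.9,0,0,-2,0,0,0],[0.9,0,0,-1,0,0,0],[0.9,0,0,-1,0,0,0],[0.9,0,0,-0.5,0,0,0],[0.9,0,0,0,0,0,0],[0.9,0,0,0,0,0,0]]]}}

```text
time_s: 28.85
position: [0.4172, 0.2205, 0.0244]
ee_rot: [2.405, 2.021, 0.002]
wrist_force: [-0.7, 0.0, -1.2]
width: 0.028
grip_force: 20.0
```

Call:
{"api": "move_arm", "payload": {"rows": [[[0.9,0,0,-0.2,0,0,0],[0.9,0,0,-0.2,0,0,0],[0.9,0,0,0,0,0,0]]]}}

```text
time_s: 29.1
position: [0.4167, 0.2204, 0.02]
ee_rot: [2.405, 2.021, 0.001]
wrist_force: [0.1, 0.1, -1.1]
width: 0.0282
grip_force: 20.0
```

Call:
{"api": "move_arm", "payload": {"rows": [[[0.9,0,0,-0.1,0,0,0],[0.9,0,0,0,0,0,0],[0.5,0,0,0,0,0,0],[0.4,0,0,0,0,0,0],[0.4,0,0,0,0,0,0]]]}}

```text
time_s: 29.52
position: [0.4165, 0.2203, 0.0187]
ee_rot: [2.405, 2.021, 0.0]
wrist_force: [-0.1, -0.3, 0.8]
width: 0.0445
grip_force: 0.0
```

Call:
{"api": "move_arm", "payload": {"rows": [[[0.4,0,0,1,0,0,0],[0.4,0,0,3,0,0,0],[0.4,0,0,4,0,0,0],[0.4,0,0,4,0,0,0],[0.4,0,0,3,0,0,0],[0.4,0,0,1,0,0,0],[0.4,0,0,0,0,0,0],[0.4,0,0,0,0,0,0]]]}}

```text
time_s: 30.18
position: [0.4161, 0.2202, 0.1781]
ee_rot: [-2.405, -2.021, 0.001]
wrist_force: [-0.4, 0.2, -0.7]
width: 0.0561
grip_force: 0.0
```

```bash
python3 -c "
from look import *
im,C=look([('strip',.038)],'w7')
"
```

```text
tcp [0.4161 0.2202 0.1781] yaw 1.398 w 0.0561 t 30.1833 eye [0.429 0.294 0.356]
strip mask 0.81 [318. 216.] [[0.417, 0.226], [0.418, 0.31], [0.445, 0.305], [0.416, 0.129], [0.385, 0.135]]
strip tip 0.77 [0.4151 0.2213]
```

View pics/w7.png

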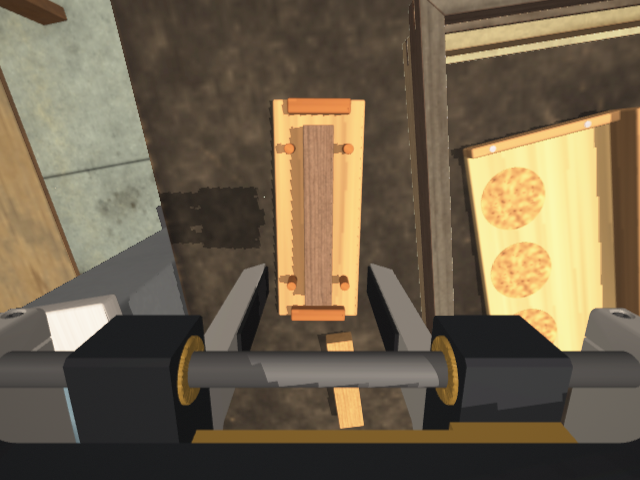

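The strip lies flat and centred between the dowels and stops: columns 303–334, rows 125–307. Now I return the jar.

Call:
{"api": "move_arm", "payload": {"rows": [[[0.3,0.2,-2,0.5,0,0,-0.06],[0.25,0.3,-3.7,0.5,0,0,-0.115],[0.25,0.3,-3.7,0,0,0,-0.115],[0.25,0.3,-3.7,0,0,0,-0.115],[0.25,0.3,-3.7,0,0,0,-0.115],[0.25,0.3,-3.7,0,0,0,-0.115],[0.25,0.3,-3.7,0,0,0,-0.115],[0.25,0.3,-3.7,0,0,0,-0.115],[0.25,0.3,-3.7,0,0,0,-0.115],[0.25,0.3,-3.7,0,0,0,-0.115]]]}}

```text
time_s: 31.17
position: [0.4443, -0.1341, 0.1867]
ee_rot: [-3.105, -0.464, 0.004]
wrist_force: [1.0, 0.4, 0.5]
width: 0.0707
grip_force: 0.0
```

Call:
{"api": "move_arm", "payload": {"rows": [[[0.25,0.3,-3.7,0,0,0,-0.115],[0.25,0.3,-3.7,0,0,0,-0.115],[0.25,0,-2.2,0,0,0,-0.005],[0.25,0,0,0,0,0,0],[0.25,0,0,0,0,0,0],[0.25,0,0,0,0,0,0]]]}}

```text
time_s: 31.67
position: [0.4508, -0.2275, 0.1872]
ee_rot: [-3.137, -0.107, 0.003]
wrist_force: [0.2, 0.3, 0.6]
width: 0.0701
grip_force: 0.0
```

```bash
python3 -c "
from look import *
im,C=look([('amber_jar',.071),('dark_tin',.062),('glue_bottle',.113)],'w8')
"
```

```text
tcp [ 0.4508 -0.2275  0.1872] yaw 0.068 w 0.0701 t 31.6667 eye [ 0.527 -0.223  0.367]
amber_jar mask 0.63 [320. 225.] [[0.455, -0.229], [0.453, -0.198], [0.486, -0.227], [0.457, -0.26], [0.422, -0.232]]
amber_jar tip 0.58 [ 0.4472 -0.2285]
dark_tin mask 0.7 [365. 281.] [[0.399, -0.278], [0.366, -0.256], [0.432, -0.256], [0.431, -0.298], [0.365, -0.301]]
dark_tin tip 0.84 [ 0.3897 -0.292 ]
glue_bottle mask 0.59 [437. 232.] [[0.465, -0.32], [0.463, -0.284], [0.497, -0.301], [0.468, -0.355], [0.431, -0.339]]
glue_bottle tip 0.85 [ 0.448  -0.3414]
```

View pics/w8.png

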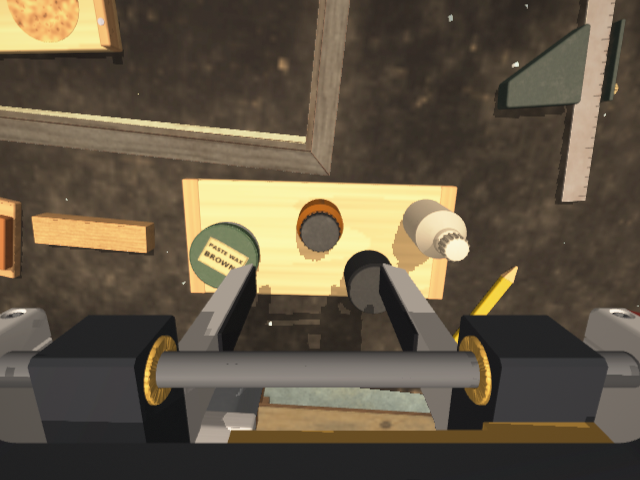

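All three containers stand upright on the board: jar cap (320,231), tin (368,275), bottle cap (453,247). The wax tin and off-cut are untouched.

Call:
{"api": "move_arm", "payload": {"rows": [[[0.25,-0.15,-0.2,-1,0,0,0],[0.25,0,0,-3,0,0,0],[0.25,0,0,-3,0,0,0],[0.25,0,0,-3,0,0,0],[0.25,0,0,-3,0,0,0],[0.25,0,0,-2,0,0,0],[0.25,0,0,-1,0,0,0],[0.25,0,0,0,0,0,0],[0.25,0,0,0,0,0,0]]]}}

```text
time_s: 32.77
position: [0.4501, -0.2308, 0.0288]
ee_rot: [-3.14, -0.107, 0.0]
wrist_force: [-0.8, -1.2, 0.2]
width: 0.0706
grip_force: 0.0
```

Call:
{"api": "move_arm", "payload": {"rows": [[[0.8,0,0,0,0,0,0],[0.8,0,0,0,0,0,0],[0.8,0,0,0,0,0,0],[0.8,0,0,0,0,0,0],[0.8,0,0,0,0,0,0]]], "grip_force": 25}}

```text
time_s: 33.18
position: [0.4505, -0.2308, 0.0296]
ee_rot: [3.14, 0.106, 0.002]
wrist_force: [-0.2, 2.2, 5.1]
width: 0.0455
grip_force: 25.0
```

Call:
{"api": "move_arm", "payload": {"rows": [[[0.8,0,0,1,0,0,0],[0.8,0,0,3,0,0,0],[0.8,0,0,3,0,0,0],[0.8,0,0,3,0,0,0],[0.8,0.7,1.0,1,0,0,0],[0.8,1.4,2.0,0,0,0,0],[0.8,1.9,2.7,0,0,0,0],[0.8,1.9,2.7,0,0,0,0],[0.8,1.9,2.7,0,0,0,0],[0.8,1.9,2.7,0,0,0,0]]]}}

```text
time_s: 34.02
position: [0.5471, -0.0903, 0.1376]
ee_rot: [-3.139, -0.107, 0.002]
wrist_force: [-0.1, -0.9, -2.9]
width: 0.0454
grip_force: 25.0
```

Call:
{"api": "move_arm", "payload": {"rows": [[[0.8,1.9,2.7,0,0,0,0],[0.8,1.9,2.7,0,0,0,0],[0.8,1.9,2.7,0,0,0,0],[0.8,1.9,2.7,0,0,0,0],[0.8,0.9,1.4,0,0,0,0],[0.8,0.3,0.6,0,0,0,0],[0.8,0,0,0,0,0,0],[0.8,0,0,0,0,0,0],[0.8,0,0,0,0,0,0]]]}}

```text
time_s: 34.77
position: [0.6341, 0.0345, 0.1381]
ee_rot: [3.14, 0.105, -0.002]
wrist_force: [-0.2, -0.6, -3.3]
width: 0.0454
grip_force: 25.0
```

Call:
{"api": "move_arm", "payload": {"rows": [[[0.8,0.25,0.35,-1,0,0,0],[0.8,0,0,-3,0,0,0],[0.8,0,0,-3,0,0,0],[0.8,0,0,-2,0,0,0],[0.8,0,0,-1,0,0,0],[0.8,0,0,-0.5,0,0,0],[0.8,0,0,-0.2,0,0,0],[0.8,0,0,0,0,0,0],[0.8,0,0,0,0,0,0]]]}}

```text
time_s: 35.52
position: [0.6387, 0.0386, 0.0333]
ee_rot: [3.139, 0.106, 0.005]
wrist_force: [-0.1, -0.3, -2.5]
width: 0.0458
grip_force: 25.0
```

Call:
{"api": "move_arm", "payload": {"rows": [[[0.8,0,0,-0.1,0,0,0],[0.8,0,0,0,0,0,0]]]}}

```text
time_s: 35.68
position: [0.6382, 0.0387, 0.0318]
ee_rot: [3.139, 0.107, 0.003]
wrist_force: [0.1, -0.4, -2.6]
width: 0.0459
grip_force: 25.0
```

Call:
{"api": "move_arm", "payload": {"rows": [[[0.8,-0.1,0,-0.2,0,0,0],[0.8,0,0,-0.2,0,0,0],[0.8,0,0,0,0,0,0]]]}}

```text
time_s: 35.93
position: [0.6368, 0.0388, 0.0275]
ee_rot: [3.14, 0.107, 0.001]
wrist_force: [-2.4, -0.1, 2.0]
width: 0.0457
grip_force: 25.0
```

Call:
{"api": "move_arm", "payload": {"rows": [[[0.8,0,0,-0.1,0,0,0],[0.8,0,0,0,0,0,0]]]}}

```text
time_s: 36.1
position: [0.6368, 0.0388, 0.0275]
ee_rot: [3.14, 0.107, -0.0]
wrist_force: [-5.0, 0.1, 8.7]
width: 0.0455
grip_force: 25.0
```

Call:
{"api": "move_arm", "payload": {"rows": [[[0.34,0,0,0,0,0,0],[0.34,0,0,0,0,0,0],[0.34,0,0,0,0,0,0],[0.34,0,0,1,0,0,0],[0.34,0,0,3,0,0,0],[0.34,0,0,4,0,0,0],[0.34,0,0,4,0,0,0],[0.25,-1,-1.35,3,0,0,0],[0.25,-2,-2.7,1,0,0,0],[0.25,-2,-2.7,0,0,0,0]]]}}

```text
time_s: 36.93
position: [0.5887, -0.0294, 0.1912]
ee_rot: [3.137, 0.11, 0.014]
wrist_force: [0.9, 0.7, -0.2]
width: 0.0705
grip_force: 0.0
```

Call:
{"api": "move_arm", "payload": {"rows": [[[0.25,-2,-2.7,0,0,0,0],[0.25,-2,-2.7,0,0,0,0],[0.25,-2,-2.7,0,0,0,0],[0.25,-2,-2.7,0,0,0,0],[0.25,-2,-2.7,0,0,0,0],[0.25,-2,-2.7,0,0,0,0],[0.25,-2,-2.7,0,0,0,0],[0.25,-2,-2.7,0,0,0,0],[0.25,-2,-2.7,0,0,0,0],[0.25,-1,-1.3,0,0,0,0]]]}}

```text
time_s: 37.77
position: [0.3947, -0.2871, 0.1865]
ee_rot: [3.138, 0.102, 0.001]
wrist_force: [0.8, -0.3, 0.6]
width: 0.0703
grip_force: 0.0
```

Call:
{"api": "move_arm", "payload": {"rows": [[[0.25,0,0,0,0,0,0],[0.25,0,0,0,0,0,0],[0.25,0,0,0,0,0,0]]]}}

```text
time_s: 38.02
position: [0.3969, -0.2842, 0.186]
ee_rot: [3.14, 0.107, 0.001]
wrist_force: [-0.0, -0.1, -0.2]
width: 0.0707
grip_force: 0.0
```

Call:
{"api": "move_arm", "payload": {"rows": [[[0.25,-0.45,-0.2,-1,0,0,0],[0.25,0,0,-3,0,0,0],[0.25,0,0,-3,0,0,0],[0.25,0,0,-3,0,0,0],[0.25,0,0,-3,0,0,0],[0.25,0,0,-2,0,0,0],[0.25,0,0,-0.6,0,0,0],[0.25,0,0,0,0,0,0],[0.25,0,0,0,0,0,0]]]}}

```text
time_s: 38.77
position: [0.3925, -0.2866, 0.0301]
ee_rot: [3.139, 0.108, 0.001]
wrist_force: [0.6, 0.3, 0.9]
width: 0.0702
grip_force: 0.0
```

Call:
{"api": "move_arm", "payload": {"rows": [[[0.8,0,0,0,0,0,0],[0.8,0,0,0,0,0,0],[0.8,0,0,0,0,0,0],[0.8,0,0,0,0,0,0],[0.8,0,0,0,0,0,0]]]}}

```text
time_s: 39.18
position: [0.3927, -0.2875, 0.031]
ee_rot: [3.138, 0.106, 0.002]
wrist_force: [0.2, 1.5, 6.2]
width: 0.0536
grip_force: 25.0
```

Call:
{"api": "move_arm", "payload": {"rows": [[[0.8,0,0,1,0,0,0],[0.8,0,0,3,0,0,0],[0.8,0,0,3,0,0,0],[0.8,0,0,3,0,0,0],[0.8,0.5,0.9,1,0,0,0],[0.8,1.2,2.0,0,0,0,0],[0.8,1.7,2.9,0,0,0,0],[0.8,1.7,2.9,0,0,0,0],[0.8,1.7,2.9,0,0,0,0],[0.8,1.7,2.9,0,0,0,0]]]}}

```text
time_s: 40.02
position: [0.4768, -0.1392, 0.1387]
ee_rot: [-3.139, -0.106, 0.002]
wrist_force: [1.4, 0.8, -1.5]
width: 0.0533
grip_force: 25.0
```

Call:
{"api": "move_arm", "payload": {"rows": [[[0.8,1.7,2.9,0,0,0,0],[0.8,1.7,2.9,0,0,0,0],[0.8,1.7,2.9,0,0,0,0],[0.8,1.7,2.9,0,0,0,0],[0.8,1.7,2.9,0,0,0,0],[0.8,1.7,2.9,0,0,0,0],[0.8,1.7,2.9,0,0,0,0],[0.8,1.7,2.9,0,0,0,0],[0.8,1.0,1.8,0,0,0,0],[0.8,0.5,0.8,0,0,0,0]]]}}

```text
time_s: 40.85
position: [0.6277, 0.1196, 0.1383]
ee_rot: [-3.139, -0.111, 0.003]
wrist_force: [-1.2, -0.8, -1.4]
width: 0.0533
grip_force: 25.0
```

Call:
{"api": "move_arm", "payload": {"rows": [[[0.8,0,0,0,0,0,0],[0.8,0,0,0,0,0,0],[0.8,0,0,0,0,0,0]]]}}

```text
time_s: 41.1
position: [0.6271, 0.1154, 0.1391]
ee_rot: [3.14, 0.105, -0.002]
wrist_force: [0.9, -0.7, -1.8]
width: 0.0539
grip_force: 25.0
```

Call:
{"api": "move_arm", "payload": {"rows": [[[0.8,0.15,0.4,-1,0,0,0],[0.8,0,0,-3,0,0,0],[0.8,0,0,-3,0,0,0],[0.8,0,0,-2,0,0,0],[0.8,0,0,-1,0,0,0],[0.8,0,0,-0.5,0,0,0],[0.8,0,0,-0.3,0,0,0],[0.8,0,0,0,0,0,0],[0.8,0,0,0,0,0,0]]]}}

```text
time_s: 41.85
position: [0.6306, 0.1202, 0.0332]
ee_rot: [3.14, 0.106, 0.004]
wrist_force: [0.2, 0.8, -1.1]
width: 0.0534
grip_force: 25.0
```

Call:
{"api": "move_arm", "payload": {"rows": [[[0.8,0,0,-0.2,0,0,0],[0.8,0,0,-0.1,0,0,0],[0.8,0,0,0,0,0,0]]]}}

```text
time_s: 42.1
position: [0.6297, 0.1204, 0.0291]
ee_rot: [3.14, 0.107, 0.001]
wrist_force: [-0.1, -0.3, -1.3]
width: 0.0539
grip_force: 25.0
```

Call:
{"api": "move_arm", "payload": {"rows": [[[0.8,0,0,-0.15,0,0,0],[0.8,0,0,-0.1,0,0,0],[0.8,0,0,0,0,0,0]]]}}

```text
time_s: 42.35
position: [0.6298, 0.1204, 0.029]
ee_rot: [3.139, 0.107, -0.001]
wrist_force: [-7.8, -0.6, 13.5]
width: 0.0537
grip_force: 25.0
```

Call:
{"api": "move_arm", "payload": {"rows": [[[0.25,0,0,0.1,0,0,0],[0.25,0,0,0,0,0,0],[0.25,0,0,0,0,0,0],[0.25,0,0,1,0,0,0],[0.25,0,0,3,0,0,0],[0.25,0,0,4,0,0,0],[0.25,0,0,4,0,0,0],[0.25,-0.6,-1.6,3,0,0,0],[0.25,-1.25,-3.3,1,0,0,0],[0.25,-1.25,-3.3,0,0,0,0]]]}}

```text
time_s: 43.18
position: [0.6008, 0.0379, 0.1927]
ee_rot: [3.138, 0.11, 0.014]
wrist_force: [-0.2, -0.3, 0.5]
width: 0.0701
grip_force: 0.0
```

Call:
{"api": "move_arm", "payload": {"rows": [[[0.25,-1.25,-3.3,0,0,0,0],[0.25,-1.25,-3.3,0,0,0,0],[0.25,-1.25,-3.3,0,0,0,0],[0.25,-1.25,-3.3,0,0,0,0],[0.25,-1.25,-3.3,0,0,0,0],[0.25,-1.25,-3.3,0,0,0,0],[0.25,-1.25,-3.3,0,0,0,0],[0.25,-1.25,-3.3,0,0,0,0],[0.25,-1.25,-3.3,0,0,0,0],[0.25,-1.25,-3.3,0,0,0,0]]]}}

```text
time_s: 44.02
position: [0.4727, -0.2933, 0.1879]
ee_rot: [3.139, 0.106, 0.001]
wrist_force: [0.3, -0.6, 0.4]
width: 0.0705
grip_force: 0.0
```

Call:
{"api": "move_arm", "payload": {"rows": [[[0.25,-1.25,-3.3,0,0,0,0],[0.25,-0.6,-1.6,0,0,0,0],[0.25,0,0,0,0,0,0],[0.25,0,0,0,0,0,0],[0.25,0,0,0,0,0,0]]]}}

```text
time_s: 44.43
position: [0.4552, -0.3399, 0.1873]
ee_rot: [-3.139, -0.107, -0.0]
wrist_force: [0.1, 0.2, 1.0]
width: 0.0704
grip_force: 0.0
```

Call:
{"api": "move_arm", "payload": {"rows": [[[0.25,-0.1,0,-1,0,0,0],[0.25,0,0,-3,0,0,0],[0.25,0,0,-3,0,0,0],[0.25,0,0,-3,0,0,0],[0.25,0,0,-3,0,0,0],[0.25,0,0,-1.5,0,0,0],[0.25,0,0,-0.4,0,0,0],[0.25,0,0,0,0,0,0],[0.25,0,0,0,0,0,0]]]}}

```text
time_s: 45.18
position: [0.4547, -0.3406, 0.0389]
ee_rot: [3.139, 0.108, 0.001]
wrist_force: [0.4, 0.6, 0.8]
width: 0.0705
grip_force: 0.0
```

Call:
{"api": "move_arm", "payload": {"rows": [[[0.8,0,0,0,0,0,0],[0.8,0,0,0,0,0,0],[0.8,0,0,0,0,0,0],[0.8,0,0,0,0,0,0],[0.8,0,0,0,0,0,0]]]}}

```text
time_s: 45.6
position: [0.4542, -0.3408, 0.0389]
ee_rot: [3.14, 0.106, 0.001]
wrist_force: [0.6, 2.0, 2.8]
width: 0.0452
grip_force: 25.0
```

Call:
{"api": "move_arm", "payload": {"rows": [[[0.8,0,0,1,0,0,0],[0.8,0,0,3,0,0,0],[0.8,0,0,3,0,0,0],[0.8,0,0,3,0,0,0],[0.8,0.3,1,2,0,0,0],[0.8,0.6,2.0,0,0,0,0],[0.8,0.9,3.0,0,0,0,0],[0.8,0.9,3.0,0,0,0,0],[0.8,0.9,3.0,0,0,0,0],[0.8,0.9,3.0,0,0,0,0]]]}}

```text
time_s: 46.43
position: [0.4986, -0.1892, 0.1581]
ee_rot: [-3.14, -0.105, 0.001]
wrist_force: [-0.8, 0.5, -3.3]
width: 0.0446
grip_force: 25.0
```

Call:
{"api": "move_arm", "payload": {"rows": [[[0.8,0.9,3.0,0,0,0,0],[0.8,0.9,3.0,0,0,0,0],[0.8,0.9,3.0,0,0,0,0],[0.8,0.9,3.0,0,0,0,0],[0.8,0.9,3.0,0,0,0,0],[0.8,0.9,3.0,0,0,0,0],[0.8,0.9,3.0,0,0,0,0],[0.8,0.9,3.0,0,0,0,0],[0.8,0.9,3.0,0,0,0,0],[0.8,0.9,3.0,0,0,0,0]]]}}

```text
time_s: 47.27
position: [0.5886, 0.1108, 0.158]
ee_rot: [3.14, 0.106, -0.001]
wrist_force: [0.1, -0.9, -2.5]
width: 0.0447
grip_force: 25.0
```

Call:
{"api": "move_arm", "payload": {"rows": [[[0.8,1.4,3.0,0,0,0,0],[0.8,1.2,3.0,0,0,0,0],[0.8,0.6,2,0,0,0,0],[0.8,0,1,0,0,0,0],[0.8,0,0,0,0,0,0],[0.8,0,0,0,0,0,0],[0.8,0,0,0,0,0,0]]]}}

```text
time_s: 47.85
position: [0.6205, 0.1981, 0.1579]
ee_rot: [3.139, 0.105, -0.001]
wrist_force: [-0.5, 0.7, -2.9]
width: 0.0448
grip_force: 25.0
```

Call:
{"api": "move_arm", "payload": {"rows": [[[0.8,-0.2,0.6,-1,0,0,0],[0.8,0,0,-3,0,0,0],[0.8,0,0,-3,0,0,0],[0.8,0,0,-2,0,0,0],[0.8,0,0,-1.5,0,0,0],[0.8,0,0,-0.7,0,0,0],[0.8,0,0,-0.4,0,0,0],[0.8,0,0,0,0,0,0],[0.8,0,0,0,0,0,0]]]}}

```text
time_s: 48.6
position: [0.62, 0.2054, 0.0436]
ee_rot: [-3.139, -0.106, -0.004]
wrist_force: [-0.7, 0.5, -4.0]
width: 0.0449
grip_force: 25.0
```

Call:
{"api": "move_arm", "payload": {"rows": [[[0.8,0,0,-0.2,0,0,0],[0.8,0,0,-0.1,0,0,0],[0.8,0,0,0,0,0,0]]]}}

```text
time_s: 48.85
position: [0.6193, 0.2054, 0.0398]
ee_rot: [-3.14, -0.107, -0.002]
wrist_force: [-0.2, -0.8, -2.8]
width: 0.0451
grip_force: 25.0
```

Call:
{"api": "move_arm", "payload": {"rows": [[[0.8,0,0,-0.2,0,0,0],[0.8,0,0,-0.1,0,0,0],[0.8,0,0,0,0,0,0]]]}}

```text
time_s: 49.1
position: [0.6192, 0.2054, 0.0365]
ee_rot: [-3.14, -0.107, -0.001]
wrist_force: [-0.6, -0.5, -1.5]
width: 0.0448
grip_force: 25.0
```

Call:
{"api": "move_arm", "payload": {"rows": [[[0.8,0,0,-0.1,0,0,0],[0.8,0,0,0,0,0,0]]]}}

```text
time_s: 49.27
position: [0.6194, 0.2054, 0.0364]
ee_rot: [3.14, 0.107, 0.001]
wrist_force: [-2.2, -0.4, 4.8]
width: 0.0449
grip_force: 25.0
```

Contact made. I release, rise clear of everything and check.

Call:
{"api": "move_arm", "payload": {"rows": [[[0.25,0,0,0,0,0,0],[0.25,0,0,0,0,0,0],[0.25,0,0,0,0,0,0],[0.25,0,0,1,0,0,0],[0.25,0,0,3,0,0,0],[0.25,0,0,3,0,0,0],[0.25,0,0,3,0,0,0],[0.25,0,0,4,0,0,0],[0.25,-2,-2,4,0,0,0],[0.25,-2,-3,3,0,0,0]]]}}

```text
time_s: 50.1
position: [0.585, 0.1627, 0.2401]
ee_rot: [-3.139, -0.111, -0.008]
wrist_force: [1.1, 0.4, 0.8]
width: 0.0706
grip_force: 0.0
```

Call:
{"api": "move_arm", "payload": {"rows": [[[0.25,-2,-3,1,0,0,0],[0.25,0,-3,0,0,0,0],[0.25,0,-3,0,0,0,0],[0.25,0,0,0,0,0,0],[0.25,0,0,0,0,0,0],[0.25,0,0,0,0,0,0]]]}}

```text
time_s: 50.6
position: [0.5642, 0.072, 0.2462]
ee_rot: [-3.139, -0.106, -0.001]
wrist_force: [0.1, 0.7, -0.3]
width: 0.0705
grip_force: 0.0
```

```bash
python3 -c "
from look import *
im,C=look([],'w9')
for n,w in (('glue_bottle',(.6185,.2045,.111)),('dark_tin',(.628,.120,.06)),('amber_jar',(.633,.038,.069)),('strip',(.4165,.2196,.038)),('offcut',(.414,.0135,.02))): print(n,proj('wrist',w,C).round(1))
"
```

```text
tcp [0.5642 0.072  0.2462] yaw 0.068 w 0.0705 t 50.6 eye [0.64  0.077 0.425]
glue_bottle [176.2 156.7]
dark_tin [276.  151.1]
amber_jar [354.8 152. ]
strip [193.7 315.5]
offcut [353.2 320.1]
```

View pics/w9.png

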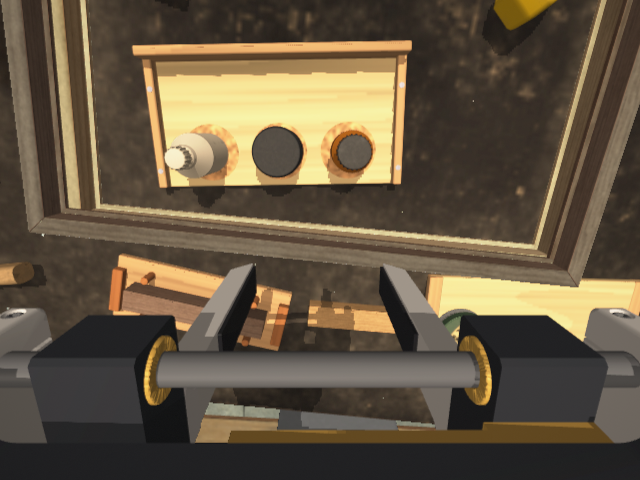

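All three containers are upright on their pads and within about 3 px of the expected spots: bottle cap (178,158), tin (277,151), jar (354,152). The strip lies in the cradle, so I hand in.

```bash
python3 -c "
from cell import workorder
print(workorder.job_done())"
```

```text
the job is handed in; nothing more can be done
None
```

The job is handed in, with no verdict returned: in the last pictures the strip lies flat in the cradle, the bottle, jar and tin stand upright on their own cork pads, and the wax tin and off-cut were not touched.

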